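# Put the microscope accessories back in their foam nests

## Task

Put the four microscope accessories on the bench mat back into the accessory tray, each in the foam nest cut to its outline: the eyepiece in the large round recess, the objective in the small round one, the filter cube in the square one and the slider in the long slot, each seated flat on the floor of its recess, the same way up as it stood on the mat. They are delicate optics, so set them down gently and never let one drop; leave the oil bottle and the slide box where they stand.

Things in the scene. Friction and masses are not known exactly. Their poses are not given: they have to be found in the camera images.
- eyepiece: Loose eyepiece, upright, black rubber eyecup down, silver tube up; 58 mm tall, round about z. From the bottom: eyecup 39 mm across to 12 mm, black body 42 mm across to 25 mm, collar 36 mm across to 29 mm, then the silver tube 30 mm across from 29 to 58 mm: grip it there. About 110 g. Origin: centre of its underside, z up.
- objective: Loose objective standing on its brass thread, front lens up; 47 mm tall, round about z. From the bottom: thread 20 mm across to 5 mm, silver barrel 28 mm across from 5 to 34 mm (dark knurling low down, blue band at 28 to 31 mm), then a cone narrowing from 25 to 15 mm. Grip the barrel between 14 and 34 mm. About 120 g. Origin: centre of its underside, z up.
- cube: Loose fluorescence filter cube: a black square block 38 x 38 mm (x, y) and 36 mm tall, with a round green glass in a silver ring on top and an orange glass on each of its two x faces. About 90 g. Origin: centre of its underside, z up, x and y square to its sides.
- slider: Loose polariser slider lying flat: an aluminium bar 84 mm long (its x axis), 26 mm wide (y), 16 mm thick, with two round windows in the top and a black end at -x. Grip it across its 26 mm width at the middle. About 70 g. Origin: centre of its underside, z up.
- eyepiece_nest: Fixed dark foam block 110 x 110 x 30 mm with a large round recess 58 mm across, 20 mm deep, yellow floor: for the eyepiece. Origin: centre of the block's underside, z up; recess centred on it, floor 10 mm and block top 30 mm above it. The 4 blocks lie side by side, 2 x 2, in a shallow tray (rim below their tops), in any order, on either side of the bench; keep fingertips above the block tops.
- objective_nest: Foam block like the others (110 x 110 x 30 mm, fixed) with a small round recess 44 mm across, 12 mm deep, yellow floor: the nest of the objective. Origin: centre of the block's underside; recess centred on it, its floor 18 mm and the block's top 30 mm above the origin.
- cube_nest: Foam block like the others (110 x 110 x 30 mm, fixed) with a square recess 54 x 54 mm, 12 mm deep, yellow floor: the nest of the filter cube. Origin: centre of the block's underside; recess centred on it and square to its x and y, its floor 18 mm and the block's top 30 mm above the origin.
- slider_nest: Foam block like the others (110 x 110 x 30 mm, fixed) with a long slot 100 mm (along its x axis) by 42 mm (y), 7 mm deep, yellow floor: for the slider, which lies lengthwise in it, either way round. Origin: centre of the block's underside; slot centred on it, its floor 23 mm and the block's top 30 mm above the origin.
- oil: Bystander: loose small amber glass bottle of immersion oil with a white cap, 28 mm across, 66 mm tall, standing in the middle of the blue-green bench mat (2 mm thick, 270 x 280 mm) on which the four loose accessories stand around it. Origin: centre of its underside, z up.
- slide_box: Bystander: loose closed blue box for slides, 84 x 100 mm (x, y) and 35 mm tall, about 300 g, on the bench beyond the tray and the mat. Origin: centre of its underside, z up.
Things that resemble listed ones, but are neither listed nor needed, are in the scene too. What is shaped like the eyepiece_nest but red is not meant.

How it is judged:
At the end, for the whole second after the job is handed in: Eyepiece, objective, filter cube and slider each sit flat on the floor of their own recess (origin within 12 mm of the nest's centre, at most 3 mm above the recess floor, tilted less than 0.06 rad), at rest and released; the oil bottle and the slide box are within 20 mm of where they began (horizontal distance between eyepiece and eyepiece_nest below 0.012 m and z of eyepiece in the frame of eyepiece_nest below 0.013 m and angle between each of eyepiece, objective, cube, slider's own z axis and vertical below 0.06 rad and linear speed of each of eyepiece, objective, cube, slider below 0.02 m/s and contact force between the fingers and eyepiece below 0.1 N and horizontal distance between objective and objective_nest below 0.012 m and z of objective in the frame of objective_nest below 0.021 m and contact force between the fingers and objective below 0.1 N and horizontal distance between cube and cube_nest below 0.012 m and z of cube in the frame of cube_nest below 0.021 m and contact force between the fingers and cube below 0.1 N and horizontal distance between slider and slider_nest below 0.012 m and z of slider in the frame of slider_nest below 0.026 m and contact force between the fingers and slider below 0.1 N and distance of each of oil, slide_box from where it was at the start of the episode below 0.02 m); the robot touches nothing.
It fails at once if the eyepiece is let fall (moving faster than 0.6 m/s while no finger touches it, a drop of about 2 cm) (contact force between the fingers and eyepiece below 0.05 N and linear speed of eyepiece above 0.6 m/s).
It fails at once if the objective is let fall (moving faster than 0.6 m/s while no finger touches it, a drop of about 2 cm) (contact force between the fingers and objective below 0.05 N and linear speed of objective above 0.6 m/s).
It fails at once if the cube is let fall (moving faster than 0.6 m/s while no finger touches it, a drop of about 2 cm) (contact force between the fingers and cube below 0.05 N and linear speed of cube above 0.6 m/s).
It fails at once if the slider is let fall (moving faster than 0.6 m/s while no finger touches it, a drop of about 2 cm) (contact force between the fingers and slider below 0.05 N and linear speed of slider above 0.6 m/s).
It fails at once if the oil bottle or the slide box is moved more than 20 mm or tipped over (distance of any of oil, slide_box from where it was at the start of the episode above 0.02 m or angle between any of oil, slide_box's own z axis and vertical above 0.3 rad).
It also fails if it takes over 141 s, if anything falls off the work surface, if the arm or the gripper's body presses on something with over 40 N, if the wrist force passes 120 N, or if a joint passes its speed limit or range.

## Robot

A 6-joint arm with a two-finger parallel gripper is mounted at the origin on the work surface. World frame = base frame: x ahead of the robot, y to its left, z up, the work surface at z = 0. Lengths are in m, angles in rad, forces in N, time in s.
With the tool pointing down it reaches from about 0.25 to 0.8 m from the base axis. Payload 3.9 kg.
Tool frame: the origin (TCP) lies between the finger pads; the fingertips stand 19 mm ahead of it and the grasp point (between the pads) is the TCP; z points along the fingers, y is the line along which they close (so a half turn about z gives the same grasp; the last joint's range is limited). The gripper opens to 85 mm and grips with 20 to 120 N. Pads are 22 mm wide; open, the fingers measure 114 mm over their backs; the gripper's body (76 mm by 85 mm) begins 54 mm behind the grasp point. The pads swing forward as they close: fully open they stand 13 mm farther back than shut.
Start: joints at [1.284, 0.26, -0.138, 1.173, 0, 1.571], TCP at [0.149, 0.504, 0.25] pointing down, gripper open.
Joint ranges: [-2.78, 2.78], [-0.83, 1.72], [-1.28, 1.37], [-1.9, 2.12], [-1.57, 1.48], [-3.14, 3.14]. Speed limits (rad/s): [2.57, 2.57, 3.14, 3.14, 3.14, 3.14].

## Interface

Orientations are given as a rotation vector (axis times angle).
In Python, from rig import arm gives the robot as it stands. The module is installed in compiled form; this text tells all that it offers.
- The arm moves only by the shell command python3 -m pendant [FORCE], which reads ROWS from standard input. ROWS is a JSON list that holds a single list of rows (three levels of brackets), with 1 to 5 rows, each of 7 numbers: dx, dy, dz in normalised numbers (1 is 0.3 m), then a rotation vector rx, ry, rz in parts of the range, where 1.0 means 60 degrees, then the finger opening in m; each row shifts and turns the commanded pose from where the row before left it, along the tool's axes as they then stand; what a row does not reach is not made up. A row lasts 1/10 s, in which the tool goes at most 0.05 m and 0.15 rad, less where a joint would pass 70% of its speed; a pose out of reach is approached as far as the arm can. The fingers move at their own pace and stop on an object; FORCE is the grip in N (left out, the last holds). Time passes only in rows, so rows that do not move let the fingers close. It prints the time, the measured TCP pose, the force, the opening and the grip force at its end. A shift or turn number past 1, either way, is cut back to 1. Input that does not fit is refused with a message, and nothing moves.
- arm.read_state(): the state, without advancing time (a new reading comes with each control period).
- arm.grab_frame(name): name is "scene" or "top" or "wrist"; returns a dict with "color" (480x640x3 uint8, red, green, blue), "mtx" (3x3 intrinsics, pixels), "extrinsics" (4x4, takes a point from world to camera coordinates). Camera axes: x right, y down, z forward; pixel columns grow to the right and rows downward; lengths in m; the calibration is good to about 2 mm. A picture is of the moment at which its call begins. There is no depth.
- arm.hand_in(): hands the job in; it is judged then, once.
The state is a dict: "clock": time; "qpos": joint angles; "qvel": joint speeds; "joint_torque": joint torques, N m; "position": TCP position; "tool_rot": TCP orientation; "ft_force": force on the tool from outside, world axes, zero at the start; "moment": the same for the moment, N m; "width": finger opening in m; "grasp_force": force on a finger pad.
Only numpy, scipy, OpenCV 4.12 (cv2) and the standard library are available. Lean on these libraries where they do the work, as an engineer would, in place of code of your own. Each camera call takes 0.05 s, during which the arm holds its last target. There are 200 camera calls.

## Working session

There is one attempt and no reset: what is moved stays moved. The work goes in short steps, Python scripts to look and compute and a shell command to move; the robot and the scene stay as the last step left them, time stands still between calls to the robot, and variables do not carry over. Pictures are saved under pics/ and viewed, at most 14 in all, crops included, and the job is handed in when it is done.

```bash
mkdir -p pics; python3 - <<'E'
from rig import arm
import cv2
s=arm.read_state();print(s)
for n in("scene","top"):
    f=arm.grab_frame(n);cv2.imwrite(f"pics/{n}0.png",f["color"][:,:,::-1]);print(n,f["mtx"],f["extrinsics"])
E
```

```text
{'clock': 0.0, 'qpos': array([ 1.28400432e+00,  2.60675557e-01, -1.39422496e-01,  1.17271855e+00,
        3.35179122e-05,  1.57080042e+00]), 'qvel': array([ 4.53220182e-05,  1.14200813e-03, -5.75964318e-04,  3.13216074e-04,
       -9.43104229e-04, -2.78316456e-04]), 'joint_torque': array([ 3.06169941e-04, -4.05673671e+01,  2.53924960e+01,  1.88318192e-02,
        1.59176079e-05,  8.23435613e-07]), 'position': array([0.14830856, 0.5029088 , 0.24944912]), 'tool_rot': array([-0.44890974, -3.10902755,  0.00313302]), 'ft_force': array([-0.03964442,  0.12389383,  0.16405164]), 'moment': array([ 0.05656251, -0.00720029,  0.01872215]), 'grasp_force': 0.0, 'width': 0.08546586783004843}
scene [[623.84945466   0.         322.2583113 ]
 [  0.         623.84945466 228.70909279]
 [  0.           0.           1.        ]] [[-0.20824412  0.97802769 -0.00980926  0.17963371]
 [ 0.79190134  0.16271046 -0.58857248 -0.39244874]
 [-0.57404412 -0.13033472 -0.80838494  1.40599251]
 [ 0.          0.          0.          1.        ]]
top [[524.45775054   0.         319.39321435]
 [  0.         524.45775054 243.40990612]
 [  0.           0.           1.        ]] [[ 0.02932461 -0.99945352 -0.01525536 -0.07324105]
 [-0.98745568 -0.02659694 -0.15564026  0.54208183]
 [ 0.15514946  0.01962809 -0.987696    1.1724049 ]
 [ 0.          0.          0.          1.        ]]
```

View pics/top0.png

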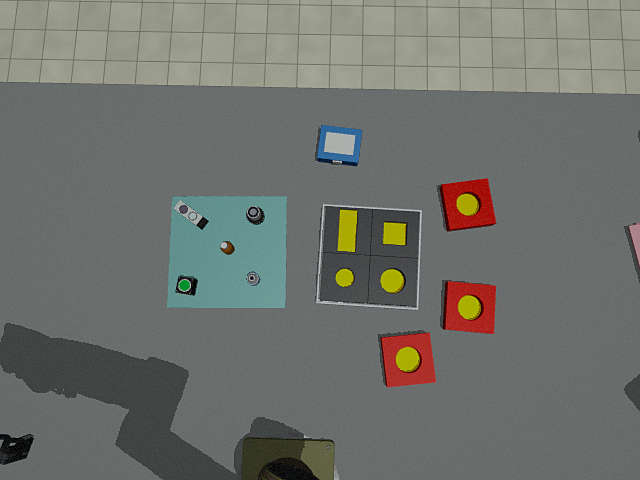

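View pics/scene0.png

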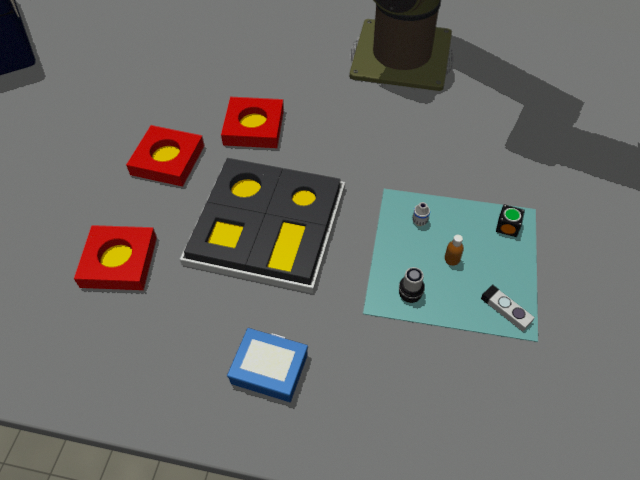

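Top view shows the mat at px (168–287, 196–308): slider (190,214), eyepiece (255,215), objective (253,279), cube (186,286) and oil (227,247). The tray is at (317–422, 205–309), with the slot at (347,231), square at (395,233), small round at (345,278) and large round at (392,281). The scene view agrees. The three red blocks are decoys.

```bash
cat > h.py <<'E'
import numpy as np, cv2
from rig import arm
from scipy.spatial.transform import Rotation as R
def ray(f,uv,z):
    "pixels -> world points on plane z"
    uv=np.atleast_2d(np.float64(uv)); K=f["mtx"];E=f["extrinsics"]
    d=np.c_[uv,np.ones(len(uv))]@np.linalg.inv(K).T@E[:3,:3]
    c=-E[:3,:3].T@E[:3,3]
    return c+d*((z-c[2])/d[:,2])[:,None]
def proj(f,p):
    q=f["extrinsics"][:3,:3]@np.asarray(p,float)+f["extrinsics"][:3,3]; q=f["mtx"]@q; return q[:2]/q[2]
def mask(f,lo,hi):
    h=cv2.cvtColor(f["color"],cv2.COLOR_RGB2HSV); return cv2.inRange(h,np.array(lo),np.array(hi))
def blobs(m,amin):
    c,_=cv2.findContours(m,cv2.RETR_EXTERNAL,cv2.CHAIN_APPROX_NONE)
    return [k[:,0,:] for k in c if cv2.contourArea(k)>amin]
def tri(fa,ua,fb,ub):
    P=[f["mtx"]@f["extrinsics"][:3] for f in (fa,fb)]
    x=cv2.triangulatePoints(P[0],P[1],np.float64(ua).reshape(2,1),np.float64(ub).reshape(2,1)); return (x[:3]/x[3]).ravel()
def go(target,yaw=None):
    "shift in tool axes to a world TCP target; yaw = world direction of tool y (mod pi) -> rz"
    s=arm.read_state(); r=R.from_rotvec(s["tool_rot"])
    print("pos",s["position"].round(4),"tool move",(r.inv().apply(np.array(target)-s["position"])).round(4))
    y=r.apply([0,1,0]); a=np.arctan2(y[1],y[0]); print("tool y yaw",a.round(3),"j6",s["qpos"][5].round(3))
    if yaw is not None:
        d=(yaw-a+np.pi/2)%np.pi-np.pi/2; print("rz about tool z:",(-d).round(3))
E
python3 - <<'E'
from h import *
F={n:arm.grab_frame(n) for n in("top","scene","wrist")}
cv2.imwrite("pics/wrist0.png",F["wrist"]["color"][:,:,::-1])
for n in("top","scene"):
    f=F[n]
    for b in blobs(mask(f,(22,120,80),(35,255,255)),80):
        c,(w,h),a=cv2.minAreaRect(b.astype(np.float32))
        q=ray(f,[c],0.025)[0]; bx=ray(f,cv2.boxPoints(((c),(w,h),a)),0.025)
        e=bx[1]-bx[0];g=bx[2]-bx[1]
        print(n,np.round(c),q.round(3),np.linalg.norm(e).round(3),np.linalg.norm(g).round(3),np.arctan2(e[1],e[0]).round(3))
    m=mask(f,(80,50,80),(100,255,255)); b=max(blobs(m,1000),key=len)
    print("mat",cv2.boxPoints(cv2.minAreaRect(b)).round(), ray(f,cv2.boxPoints(cv2.minAreaRect(b)),0.002).round(3).tolist())
print(F["wrist"]["extrinsics"].round(3),F["wrist"]["mtx"][0,0])
go([0.4,0.2,0.3])
print([proj(F["wrist"],p).round() for p in ([.45,.2,0],[.45,.3,0])])
E
```

```text
top [408. 359.] [ 0.287 -0.265  0.025] 0.052 0.053 -1.541
top [469. 307.] [ 0.408 -0.405  0.025] 0.05 0.055 -1.542
top [392. 280.] [ 0.464 -0.227  0.025] 0.053 0.053 -1.543
top [344. 277.] [ 0.469 -0.117  0.025] 0.042 0.042 0.025
top [394. 233.] [ 0.576 -0.232  0.025] 0.052 0.053 -1.545
top [347. 230.] [ 0.58  -0.122  0.025] 0.099 0.042 -0.036
top [468. 204.] [ 0.649 -0.405  0.025] 0.05 0.051 -1.545
mat [[167. 196.]
 [286. 196.]
 [286. 307.]
 [167. 307.]] [[0.657, 0.318, 0.002], [0.665, 0.027, 0.002], [0.397, 0.017, 0.002], [0.389, 0.298, 0.002]]
scene [116. 255.] [ 0.654 -0.403  0.025] 0.052 0.041 2.187
scene [286. 247.] [ 0.578 -0.124  0.025] 0.103 0.043 3.126
scene [225. 234.] [ 0.574 -0.234  0.025] 0.049 0.057 -2.997
scene [304. 198.] [ 0.467 -0.119  0.025] 0.042 0.035 1.772
scene [246. 188.] [ 0.467 -0.228  0.025] 0.055 0.042 2.034
scene [166. 153.] [ 0.413 -0.404  0.025] 0.049 0.037 1.771
scene [253. 120.] [ 0.293 -0.263  0.025] 0.049 0.034 1.77
mat [[362. 314.]
 [383. 185.]
 [557. 212.]
 [537. 342.]] [[0.668, 0.025, 0.002], [0.388, 0.016, 0.002], [0.39, 0.337, 0.002], [0.66, 0.304, 0.002]]
[[ 0.283  0.959 -0.002 -0.523]
 [ 0.907 -0.267  0.324 -0.042]
 [ 0.31  -0.093 -0.946  0.381]
 [ 0.     0.     0.     1.   ]] 412.8147058370638
pos [0.1484 0.5033 0.2499] tool move [-0.3271 -0.2198 -0.0499]
tool y yaw 1.284 j6 1.571
[array([152., 501.]), array([229., 483.])]
```

View pics/wrist0.png

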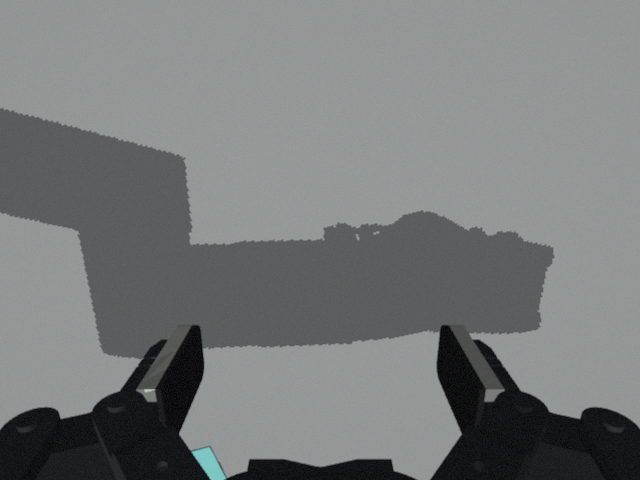

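The wrist camera sees bare bench with the fingers at the bottom, and the mat only as a corner at (208,465). Next I triangulate the objects' silhouettes in the two fixed views.

```bash
python3 - <<'E'
from h import *
F={n:arm.grab_frame(n) for n in("top","scene")}
B={}
for n,f in F.items():
    m=mask(f,(80,50,60),(100,255,255)); b=max(blobs(m,1000),key=len)
    hull=np.zeros_like(m); cv2.fillConvexPoly(hull,cv2.convexHull(b),255)
    o=cv2.morphologyEx(hull&~m,cv2.MORPH_OPEN,np.ones((3,3)))
    B[n]=[(lambda M:np.array([M["m10"],M["m01"]])/M["m00"])(cv2.moments(k)) for k in blobs(o,30)]
    for k,c in zip(blobs(o,30),B[n]): print(n,c.round(1),cv2.contourArea(k),ray(f,[c],0.02)[0].round(3),cv2.minAreaRect(k))
for a in B["top"]:
    pa=ray(F["top"],[a],.02)[0]
    b=min(B["scene"],key=lambda b:np.linalg.norm(ray(F["scene"],[b],.02)[0]-pa))
    print(a.round(1),tri(F["top"],a,F["scene"],b).round(4))
a=F["top"]["color"][190:312,160:292];b=F["scene"]["color"][185:338,365:545]
a=cv2.resize(a,(390,360),interpolation=cv2.INTER_NEAREST);b=cv2.resize(b,(400,360),interpolation=cv2.INTER_NEAREST)
cv2.imwrite("pics/crop1.png",np.hstack([a,b])[:,:,::-1])
E
```

```text
top [186.1 285.5] 290.5 [0.439 0.251 0.02 ] ((186.06756591796875, 285.5946044921875), (19.399080276489258, 17.26189422607422), 9.462321281433105)
top [252.7 278.6] 112.5 [0.46  0.096 0.02 ] ((253.0, 278.5), (11.0, 12.0), 90.0)
top [227.1 247.7] 129.5 [0.531 0.16  0.02 ] ((227.5, 247.5), (13.0, 13.0), 90.0)
top [254.8 214.6] 233.0 [0.613 0.098 0.02 ] ((255.0, 214.5), (17.0, 16.0), 90.0)
top [190.6 214.3] 350.0 [0.609 0.252 0.02 ] ((190.481201171875, 214.25289916992188), (35.80438232421875, 10.913347244262695), 36.25383758544922)
scene [507.4 307.8] 946.5 [0.619 0.252 0.02 ] ((506.9308166503906, 307.4461669921875), (55.517765045166016, 18.68133544921875), 37.87498474121094)
scene [411.6 285. ] 662.5 [0.608 0.097 0.02 ] ((411.0, 284.5), (35.0, 24.0), 90.0)
scene [454.2 250.7] 396.5 [0.525 0.159 0.02 ] ((454.4118347167969, 249.8529815673828), (16.73495864868164, 31.529630661010742), 14.03624439239502)
scene [509.6 220.6] 596.0 [0.441 0.25  0.02 ] ((509.9999694824219, 220.00001525878906), (23.283418655395508, 29.589345932006836), 14.03624439239502)
scene [420.8 213.7] 287.5 [0.457 0.094 0.02 ] ((421.0, 213.5), (23.0, 16.0), 90.0)
[186.1 285.5] [0.4396 0.2504 0.0185]
[252.7 278.6] [0.4598 0.0945 0.0234]
[227.1 247.7] [0.5303 0.1585 0.0271]
[254.8 214.6] [0.6114 0.0968 0.0259]
[190.6 214.3] [0.6118 0.2548 0.0083]
```

View pics/crop1.png

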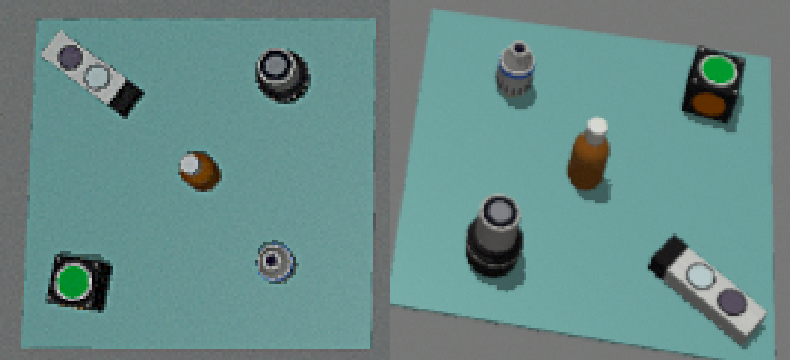

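Crops (top left, scene right) show all four accessories and the oil clearly. The triangulated mid-heights match the given sizes. I'll square the tool to the world axes and then head for the eyepiece.

Units first: shifts go in shares of 0.3 m and turns go in shares of 60 degrees. So -0.1434 rad / 1.0472 = -0.1369.

```bash
echo '[[[0,0,0,0,0,-0.1369,0.085],[0,0,0,0,0,-0.1369,0.085],[0,0,0,0,0,0,0.085]]]' | python3 -m pendant 40; python3 - <<'E'
from h import *
go([0.611,0.097,0.25],np.pi/2)
E
```

```text
clock: 0.65
position: [0.1485, 0.5035, 0.2503]
tool_rot: [-0.0, -3.142, 0.0]
ft_force: [-0.9, -0.5, -0.1]
width: 0.085
grasp_force: 0.0
pos [0.1485 0.5035 0.2503] tool move [-4.626e-01 -4.064e-01  3.000e-04]
tool y yaw 1.57 j6 1.284
rz about tool z: -0.0
```

Converted, -0.031 m / 0.3 = -0.1033, -0.027 m / 0.3 = -0.09.

```bash
R='x'
echo '[[[-0.1033,-0.09,0,0,0,0,0.085],[-0.1033,-0.09,0,0,0,0,0.085],[-0.1033,-0.09,0,0,0,0,0.085],[-0.1033,-0.09,0,0,0,0,0.085],[-0.1033,-0.09,0,0,0,0,0.085]]]' | python3 -m pendant | grep pos
echo '[[[-0.1033,-0.09,0,0,0,0,0.085],[-0.1033,-0.09,0,0,0,0,0.085],[-0.1033,-0.09,0,0,0,0,0.085],[-0.1033,-0.09,0,0,0,0,0.085],[-0.1033,-0.09,0,0,0,0,0.085]]]' | python3 -m pendant | grep pos
echo '[[[-0.1033,-0.09,0,0,0,0,0.085],[-0.1033,-0.09,0,0,0,0,0.085],[-0.1033,-0.09,0,0,0,0,0.085],[-0.1033,-0.09,0,0,0,0,0.085],[0,0,0,0,0,0,0.085]]]' | python3 -m pendant | grep pos
python3 - <<'E'
from h import *
go([0.611,0.097,0.25],np.pi/2)
f=arm.grab_frame("wrist");cv2.imwrite("pics/w1.png",f["color"][:,:,::-1])
for p in ([.6114,.0968,.06],[.6118,.2548,.018],[.4396,.2504,.038],[.4598,.0945,.049],[.53,.1585,.068]): print(proj(f,p).round())
E
```

```text
position: [0.3045, 0.3674, 0.2504]
position: [0.4597, 0.2323, 0.2505]
position: [0.5862, 0.1223, 0.2496]
pos [0.5862 0.1223 0.2496] tool move [-0.0251 -0.0251 -0.0003]
tool y yaw 1.562 j6 0.215
rz about tool z: -0.008
[290. 245.]
[469. 229.]
[499.   7.]
[281.  38.]
[371. 142.]
```

View pics/w1.png

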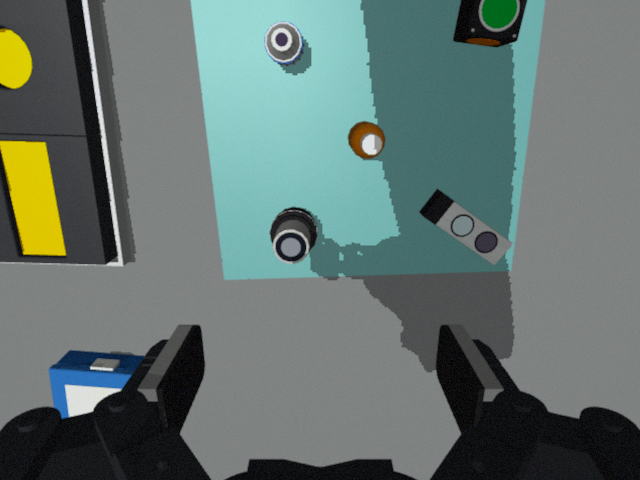

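The wrist view shows the eyepiece top at (290,246), objective (282,41), cube glass (499,8) and slider (467,228). All match the projected predictions within 2 px, so I'll fetch the eyepiece.

Converted, 0.03 m / 0.3 = 0.1, -0.025 m / 0.3 = -0.0833, -0.008 rad / 1.0472 = -0.0076.

```bash
echo '[[[-0.0833,-0.0833,0,0,0,-0.0076,0.085],[0,0,0.1,0,0,0,0.085],[0,0,0.1,0,0,0,0.085],[0,0,0.1,0,0,0,0.085],[0,0,0,0,0,0,0.085]]]' | python3 -m pendant | grep pos
python3 - <<'E'
from h import *
go([0.6114,0.0968,0.052],np.pi/2)
f=arm.grab_frame("wrist")
a,b=ray(f,[[462,225],[486,242]],0.018)  # placeholder, camera has moved
E
```

```text
position: [0.6032, 0.1009, 0.1561]
pos [0.6032 0.1009 0.1561] tool move [-0.0092 -0.004   0.104 ]
tool y yaw 1.578 j6 0.158
rz about tool z: 0.007
```

```bash
echo '[[[0,0,0,0,0,0,0.085],[0,0,0,0,0,0,0.085],[0,0,0,0,0,0,0.085]]]' | python3 -m pendant | grep pos
python3 - <<'E'
from h import *
go([0.6114,0.0968,0.052],np.pi/2)
E
```

```text
position: [0.6086, 0.1009, 0.1622]
pos [0.6086 0.1009 0.1622] tool move [-0.0024 -0.0042  0.1102]
tool y yaw 1.579 j6 0.156
rz about tool z: 0.008
```

Converted, 0.025 m / 0.3 = 0.0833, 0.008 m / 0.3 = 0.0267, 0.008 rad / 1.0472 = 0.0076.

```bash
echo '[[[-0.0067,-0.0133,0.0833,0,0,0.0076,0.085],[0,0,0.0833,0,0,0,0.085],[0,0,0.0833,0,0,0,0.085],[0,0,0.0833,0,0,0,0.085],[0,0,0.0267,0,0,0,0.085]]]' | python3 -m pendant | grep pos
echo '[[[0,0,0,0,0,0,0.085],[0,0,0,0,0,0,0.085],[0,0,0,0,0,0,0.085]]]' | python3 -m pendant | grep -E "pos|ft"
python3 - <<'E'
from h import *
go([0.6114,0.0968,0.052],np.pi/2)
E
```

```text
position: [0.6083, 0.0963, 0.0506]
position: [0.611, 0.0968, 0.0541]
ft_force: [0.3, -0.1, -0.4]
pos [0.611  0.0968 0.0541] tool move [-0.0004  0.      0.0021]
tool y yaw 1.571 j6 0.157
rz about tool z: -0.0
```

Converted, 0.0015 m / 0.3 = 0.005.

```bash
echo '[[[0,0,0.005,0,0,0,0.045],[0,0,0,0,0,0,0.035],[0,0,0,0,0,0,0.02],[0,0,0,0,0,0,0.02],[0,0,0,0,0,0,0.02]]]' | python3 -m pendant 35 
echo '[[[0,0,0,0,0,0,0.02],[0,0,0,0,0,0,0.02],[0,0,0,0,0,0,0.02]]]' | python3 -m pendant 
python3 - <<'E'
from h import *
go([0.4655,-0.2275,0.16],np.pi/2)
E
```

```text
clock: 4.35
position: [0.6097, 0.0967, 0.0511]
tool_rot: [-0.0, 3.141, 0.001]
ft_force: [-0.4, 0.3, 2.3]
width: 0.0288
grasp_force: 34.5
clock: 4.65
position: [0.6097, 0.0967, 0.0511]
tool_rot: [-0.0, 3.141, 0.0]
ft_force: [-1.1, 1.9, 4.0]
width: 0.0287
grasp_force: 34.6
pos [0.6097 0.0967 0.0511] tool move [ 0.1442 -0.3242 -0.1091]
tool y yaw 1.571 j6 0.157
rz about tool z: 0.0
```

Converted, -0.03 m / 0.3 = -0.1, -0.015 m / 0.3 = -0.05.

```bash
echo '[[[0,0,-0.05,0,0,0,0.02],[0,0,-0.1,0,0,0,0.02],[0,0,-0.1,0,0,0,0.02],[0,0,-0.1,0,0,0,0.02],[0,0,-0.0167,0,0,0,0.02]]]' | python3 -m pendant | grep -E "pos|width"
echo '[[[0.048,-0.108,0,0,0,0,0.02],[0.048,-0.108,0,0,0,0,0.02],[0.048,-0.108,0,0,0,0,0.02],[0.048,-0.108,0,0,0,0,0.02],[0.048,-0.108,0,0,0,0,0.02]]]' | python3 -m pendant | grep -E "pos|width"
echo '[[[0.048,-0.108,0,0,0,0,0.02],[0.048,-0.108,0,0,0,0,0.02],[0.048,-0.108,0,0,0,0,0.02],[0.048,-0.108,0,0,0,0,0.02],[0.048,-0.108,0,0,0,0,0.02]]]' | python3 -m pendant | grep -E "pos|width"
echo '[[[0,0,0,0,0,0,0.02],[0,0,0,0,0,0,0.02],[0,0,0,0,0,0,0.02]]]' | python3 -m pendant 
python3 - <<'E'
from h import *
go([0.4655,-0.2275,0.062],np.pi/2)
f=arm.grab_frame("wrist");cv2.imwrite("pics/w2.png",f["color"][:,:,::-1])
E
```

```text
position: [0.6117, 0.0967, 0.1641]
width: 0.0291
position: [0.5358, -0.0666, 0.1591]
width: 0.029
position: [0.4639, -0.2284, 0.1592]
width: 0.0291
clock: 6.45
position: [0.4653, -0.2266, 0.1599]
tool_rot: [0.001, -3.14, -0.002]
ft_force: [0.3, -0.5, -0.7]
width: 0.0294
grasp_force: 35.1
pos [ 0.4653 -0.2266  0.1599] tool move [-0.0003 -0.001   0.0979]
tool y yaw 1.571 j6 -0.454
rz about tool z: 0.001
```

View pics/w2.png

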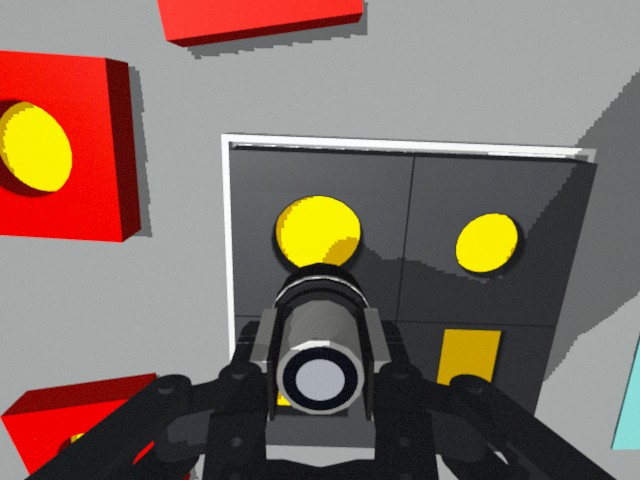

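Eyepiece is held upright. The large recess is at (318,232) and the small one at (487,242). I'll check their positions from this close view.

```bash
python3 - <<'E'
from h import *
f=arm.grab_frame("wrist")
for b in blobs(mask(f,(22,120,40),(35,255,255)),400):
    (c,ax,a)=cv2.fitEllipse(b); x0,y0=b.min(0);x1,y1=b.max(0); print(np.round(c),[ray(f,[c],z)[0].round(4).tolist() for z in (.01,.02,.03)])
# block corner lines: crossing of seams and the 2 front seams
for uv in ([230,148],[414,154],[594,163],[400,319]): print(uv,ray(f,[uv],.033)[0].round(4))
E
```

```text
[467. 354.] [[0.5658, -0.1139, 0.01], [0.5591, -0.118, 0.02], [0.5524, -0.1222, 0.03]]
[486. 242.] [[0.4744, -0.111, 0.01], [0.471, -0.1153, 0.02], [0.4676, -0.1196, 0.03]]
[317. 231.] [[0.4664, -0.2293, 0.01], [0.4633, -0.2292, 0.02], [0.4603, -0.2291, 0.03]]
[ 35. 146.] [[0.4091, -0.4126, 0.01], [0.4081, -0.4058, 0.02], [0.4071, -0.3991, 0.03]]
[230, 148] [ 0.4077 -0.281   0.033 ]
[414, 154] [ 0.4111 -0.1713  0.033 ]
[594, 163] [ 0.4163 -0.0625  0.033 ]
[400, 319] [ 0.5222 -0.1726  0.033 ]
```

Converted, 0.025 m / 0.3 = 0.0833, 0.02 m / 0.3 = 0.0667.

```bash
echo '[[[0,-0.0033,0.0667,0,0,0,0.02],[0,0,0.0833,0,0,0,0.02],[0,0,0.0667,0,0,0,0.02],[0,0,0.0433,0,0,0,0.02],[0,0,0.0233,0,0,0,0.02]]]' | python3 -m pendant | grep -E "pos|ft"
echo '[[[0,0,0.01,0,0,0,0.02],[0,0,0.0067,0,0,0,0.02],[0,0,0,0,0,0,0.02]]]' | python3 -m pendant  | grep -E "pos|ft"
echo '[[[0,0,0.01,0,0,0,0.02],[0,0,0,0,0,0,0.02]]]' | python3 -m pendant  | grep -E "pos|ft"
echo '[[[0,0,0.0067,0,0,0,0.02],[0,0,0,0,0,0,0.02]]]' | python3 -m pendant  | grep -E "pos|ft"
E=1
```

```text
position: [0.4652, -0.2271, 0.0745]
ft_force: [0.5, 0.8, -0.9]
position: [0.4661, -0.2284, 0.0712]
ft_force: [0.2, -0.4, -1.4]
position: [0.4657, -0.2286, 0.068]
ft_force: [-0.2, 0.3, -1.6]
position: [0.4654, -0.2285, 0.0657]
ft_force: [-0.0, 0.3, -1.4]
```

Converted, 0.002 m / 0.3 = 0.0067.

```bash
echo '[[[0,0,0.0067,0,0,0,0.02],[0,0,0,0,0,0,0.02],[0,0,0,0,0,0,0.02]]]' | python3 -m pendant  | grep -E "pos|ft"
echo '[[[0,0,0.005,0,0,0,0.02],[0,0,0,0,0,0,0.02],[0,0,0,0,0,0,0.02]]]' | python3 -m pendant  | grep -E "pos|ft"
echo '[[[0,0,0.005,0,0,0,0.02],[0,0,0,0,0,0,0.02],[0,0,0,0,0,0,0.02]]]' | python3 -m pendant  | grep -E "pos|ft"
```

```text
position: [0.4655, -0.2284, 0.0637]
ft_force: [-0.7, -0.5, -1.1]
position: [0.4658, -0.2285, 0.0631]
ft_force: [-1.6, 1.0, 5.5]
position: [0.4658, -0.2285, 0.063]
ft_force: [-4.3, 2.5, 16.1]
```

Converted, -0.0015 m / 0.3 = -0.005.

```bash
echo '[[[0,0,-0.005,0,0,0,0.02],[0,0,0,0,0,0,0.03],[0,0,0,0,0,0,0.04],[0,0,0,0,0,0,0.06],[0,0,0,0,0,0,0.07]]]' | python3 -m pendant  | grep -E "pos|ft|width"
echo '[[[0,0,0,0,0,0,0.085],[0,0,-0.0333,0,0,0,0.085],[0,0,-0.1,0,0,0,0.085],[0,0,-0.1,0,0,0,0.085],[0,0,-0.1333,0,0,0,0.085]]]' | python3 -m pendant  | grep -E "pos|ft|width"
python3 - <<'E'
from h import *
go([0.4598,0.0945,0.17],np.pi/2)
f=arm.grab_frame("wrist");cv2.imwrite("pics/w3.png",f["color"][:,:,::-1])
print(proj(f,[.465,-.227,.0722]))
E
```

```text
position: [0.4655, -0.2284, 0.062]
ft_force: [0.5, -0.3, -0.3]
width: 0.0675
position: [0.4645, -0.2279, 0.173]
ft_force: [0.2, -0.3, -0.3]
width: 0.085
pos [ 0.4645 -0.2279  0.173 ] tool move [0.0047 0.3224 0.0033]
tool y yaw 1.571 j6 -0.456
rz about tool z: 0.0
[323.2026543  255.81968586]
```

View pics/w3.png

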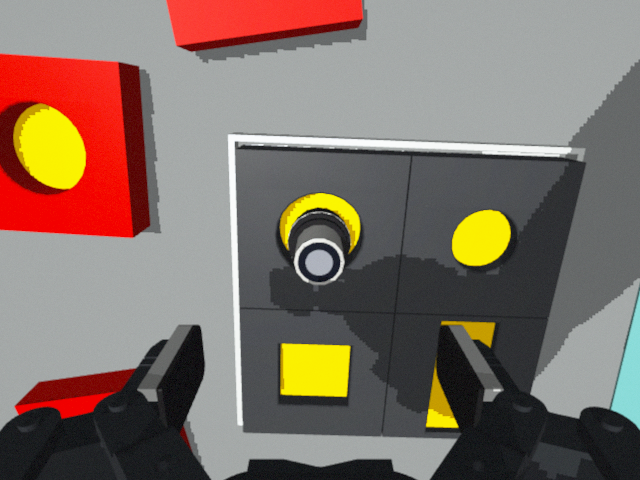

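Eyepiece stands upright in the large recess, with its top at (319,261) against a predicted (323,256), i.e. about 3 mm off. Next is the objective.

Converted, 0.037 m / 0.3 = 0.1233, 0.03 m / 0.3 = 0.1.

```bash
echo '[[[0,0.1,0,0,0,0,0.085],[0.0167,0.1233,0,0,0,0,0.085],[0,0.1233,0,0,0,0,0.085],[0,0.1233,0,0,0,0,0.085],[0,0.1233,0,0,0,0,0.085]]]' | python3 -m pendant  | grep -E "pos"
echo '[[[0,0.1233,0,0,0,0,0.085],[0,0.1233,0,0,0,0,0.085],[0,0.1233,0,0,0,0,0.085],[0,0.11,0,0,0,0,0.085],[0,0,0,0,0,0,0.085]]]' | python3 -m pendant  | grep -E "pos"
echo '[[[0,0,0,0,0,0,0.085],[0,0,0,0,0,0,0.085],[0,0,0,0,0,0,0.085]]]' | python3 -m pendant  | grep -E "pos"
python3 - <<'E'
from h import *
go([0.4598,0.0945,0.034],np.pi/2)
f=arm.grab_frame("wrist");cv2.imwrite("pics/w4.png",f["color"][:,:,::-1])
print(proj(f,[.4598,.0945,.049]),proj(f,[.4396,.2504,.038]))
E
```

```text
position: [0.4605, -0.0491, 0.173]
position: [0.461, 0.0969, 0.173]
position: [0.4605, 0.0926, 0.1724]
pos [0.4605 0.0926 0.1724] tool move [0.0007 0.002  0.1384]
tool y yaw 1.569 j6 0.2
rz about tool z: -0.002
[324.7452621  241.05260033] [568.28268804 205.26293377]
```

View pics/w4.png

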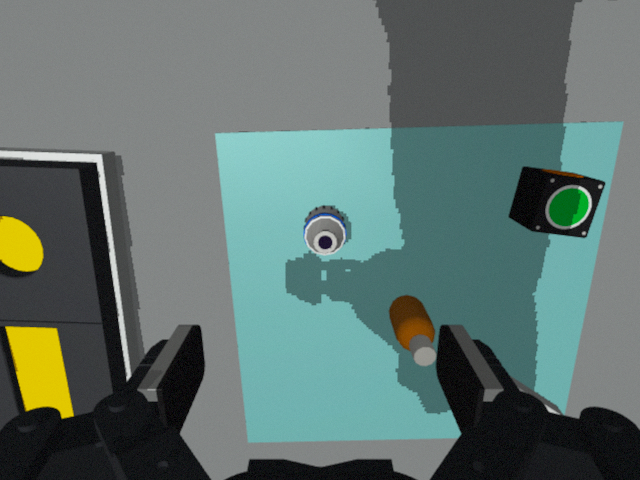

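Objective's top is at (325,242), exactly as predicted, and cube glass at (569,207) also matches. Descending.

Converted, 0.03 m / 0.3 = 0.1, 0.025 m / 0.3 = 0.0833.

```bash
echo '[[[0.0023,0.0067,0.0833,0,0,0,0.085],[0,0,0.1,0,0,0,0.085],[0,0,0.1,0,0,0,0.085],[0,0,0.1,0,0,0,0.085],[0,0,0.04,0,0,0,0.085]]]' | python3 -m pendant | grep pos
echo '[[[0,0,0.0267,0,0,0,0.085],[0,0,0,0,0,0,0.085],[0,0,0,0,0,0,0.085]]]' | python3 -m pendant | grep -E "pos|ft"
python3 - <<'E'
from h import *
go([0.4598,0.0945,0.035],np.pi/2)
f=arm.grab_frame("wrist")
for uv in [[605,180],[586,237]]: print(uv)
E
```

```text
position: [0.4579, 0.0943, 0.0429]
position: [0.4605, 0.0953, 0.0378]
ft_force: [-0.5, -0.4, -0.9]
pos [0.4605 0.0953 0.0378] tool move [ 0.0007 -0.0008  0.0028]
tool y yaw 1.57 j6 0.205
rz about tool z: -0.001
[605, 180]
[586, 237]
```

Converted, 0.0025 m / 0.3 = 0.0083, -0.0008 m / 0.3 = -0.0027.

```bash
echo '[[[0.0023,-0.0027,0.0083,0,0,0,0.085],[0,0,0,0,0,0,0.05],[0,0,0,0,0,0,0.035],[0,0,0,0,0,0,0.02],[0,0,0,0,0,0,0.02]]]' | python3 -m pendant 35 | grep -E "pos|ft|width"
echo '[[[0,0,0,0,0,0,0.02],[0,0,0,0,0,0,0.02],[0,0,0,0,0,0,0.02],[0,0,0,0,0,0,0.02]]]' | python3 -m pendant 
echo '[[[0,0,-0.0333,0,0,0,0.02],[0,0,-0.1,0,0,0,0.02],[0,0,-0.1,0,0,0,0.02],[0,0,-0.1,0,0,0,0.02],[0,0,-0.05,0,0,0,0.02]]]' | python3 -m pendant | grep -E "pos|ft|width"
python3 - <<'E'
from h import *
go([0.469,-0.1175,0.054],np.pi/2)
E
```

```text
position: [0.4592, 0.095, 0.0349]
ft_force: [-1.2, 6.5, 2.3]
width: 0.0278
clock: 12.8
position: [0.4593, 0.0949, 0.0351]
tool_rot: [-0.0, 3.141, 0.0]
ft_force: [-1.0, 1.3, 6.4]
width: 0.0268
grasp_force: 34.4
position: [0.4602, 0.0949, 0.1525]
ft_force: [0.6, 1.1, -1.5]
width: 0.0264
pos [0.4602 0.0949 0.1525] tool move [-0.0085 -0.2124  0.0984]
tool y yaw 1.571 j6 0.204
rz about tool z: -0.0
```

Converted, -0.036 m / 0.3 = -0.12, -0.032 m / 0.3 = -0.1067.

```bash
echo '[[[-0.0283,-0.1067,0,0,0,0,0.02],[0,-0.12,0,0,0,0,0.02],[0,-0.12,0,0,0,0,0.02],[0,-0.12,0,0,0,0,0.02],[0,-0.12,0,0,0,0,0.02]]]' | python3 -m pendant | grep -E "pos|width"
echo '[[[0,-0.12,0,0,0,0,0.02],[0,0,0,0,0,0,0.02],[0,0,0,0,0,0,0.02],[0,0,0,0,0,0,0.02]]]' | python3 -m pendant | grep -E "pos|width"
python3 - <<'E'
from h import *
go([0.469,-0.1175,0.054],np.pi/2)
f=arm.grab_frame("wrist");cv2.imwrite("pics/w5.png",f["color"][:,:,::-1])
E
```

```text
position: [0.4671, -0.0826, 0.1499]
width: 0.0266
position: [0.4672, -0.1165, 0.1497]
width: 0.0269
pos [ 0.4672 -0.1165  0.1497] tool move [-0.0019 -0.001   0.0957]
tool y yaw 1.571 j6 -0.245
rz about tool z: 0.001
```

View pics/w5.png

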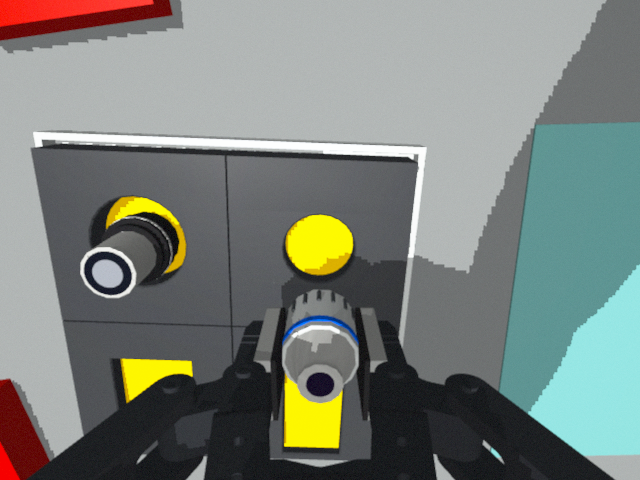

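Objective is held upright above the small recess at (319,244). Lowering.

Converted, 0.025 m / 0.3 = 0.0833, 0.02 m / 0.3 = 0.0667.

```bash
echo '[[[-0.0063,-0.0033,0.0667,0,0,0,0.02],[0,0,0.0833,0,0,0,0.02],[0,0,0.0667,0,0,0,0.02],[0,0,0.0433,0,0,0,0.02],[0,0,0.0233,0,0,0,0.02]]]' | python3 -m pendant | grep -E "pos|ft"
echo '[[[0,0,0.0067,0,0,0,0.02],[0,0,0.0033,0,0,0,0.02],[0,0,0,0,0,0,0.02]]]' | python3 -m pendant  | grep -E "pos|ft"
echo '[[[0,0,0.0067,0,0,0,0.02],[0,0,0,0,0,0,0.02],[0,0,0,0,0,0,0.02]]]' | python3 -m pendant  | grep -E "pos|ft"
echo '[[[0,0,0.005,0,0,0,0.02],[0,0,0,0,0,0,0.02],[0,0,0,0,0,0,0.02]]]' | python3 -m pendant  | grep -E "pos|ft"
```

```text
position: [0.4686, -0.1168, 0.0636]
ft_force: [0.8, 0.4, -1.2]
position: [0.4702, -0.1181, 0.0624]
ft_force: [-0.2, -0.3, -2.3]
position: [0.4697, -0.1183, 0.06]
ft_force: [0.2, -0.0, -2.5]
position: [0.4695, -0.1183, 0.0582]
ft_force: [-0.1, -0.1, -1.7]
```

```bash
echo '[[[0,0,0.005,0,0,0,0.02],[0,0,0,0,0,0,0.02],[0,0,0,0,0,0,0.02]]]' | python3 -m pendant  | grep -E "pos|ft"
echo '[[[0,0,0.005,0,0,0,0.02],[0,0,0,0,0,0,0.02],[0,0,0,0,0,0,0.02]]]' | python3 -m pendant  | grep -E "pos|ft"
```

```text
position: [0.4695, -0.1182, 0.0567]
ft_force: [-0.3, -0.4, -1.7]
position: [0.4695, -0.1182, 0.0552]
ft_force: [0.1, -0.1, -2.4]
```

Converted, 0.001 m / 0.3 = 0.0033.

```bash
echo '[[[0,0,0.0033,0,0,0,0.02],[0,0,0,0,0,0,0.02],[0,0,0,0,0,0,0.02]]]' | python3 -m pendant  | grep -E "pos|ft"
echo '[[[0,0,0.0033,0,0,0,0.02],[0,0,0,0,0,0,0.02],[0,0,0,0,0,0,0.02]]]' | python3 -m pendant  | grep -E "pos|ft"
```

```text
position: [0.4696, -0.1182, 0.0551]
ft_force: [-1.7, 0.3, 6.3]
position: [0.4697, -0.1182, 0.055]
ft_force: [-4.3, 1.7, 13.8]
```

Converted, -0.0015 m / 0.3 = -0.005.

```bash
echo '[[[0,0,-0.005,0,0,0,0.02],[0,0,0,0,0,0,0.03],[0,0,0,0,0,0,0.04],[0,0,0,0,0,0,0.06],[0,0,0,0,0,0,0.07]]]' | python3 -m pendant  | grep -E "pos|ft|width"
echo '[[[0,0,0,0,0,0,0.085],[0,0,-0.0333,0,0,0,0.085],[0,0,-0.1,0,0,0,0.085],[0,0,-0.1,0,0,0,0.085],[0,0,-0.15,0,0,0,0.085]]]' | python3 -m pendant  | grep -E "pos|ft|width"
python3 - <<'E'
from h import *
f=arm.grab_frame("wrist"); print(proj(f,[.469,-.1175,.069]))
g=cv2.cvtColor(f["color"],cv2.COLOR_RGB2GRAY)
cv2.imwrite("pics/w6.png",f["color"][60:360,100:500,::-1])
go([0.4396,0.2504,0.17],np.pi/2)
E
```

```text
position: [0.4695, -0.1182, 0.0546]
ft_force: [0.2, -0.0, -0.0]
width: 0.0681
position: [0.4679, -0.1178, 0.17]
ft_force: [0.5, 0.5, 0.3]
width: 0.0849
[322.19038037 256.80423731]
pos [ 0.4727 -0.119   0.1782] tool move [0.0332 0.3695 0.007 ]
tool y yaw 1.571 j6 -0.247
rz about tool z: -0.0
```

View pics/w6.png

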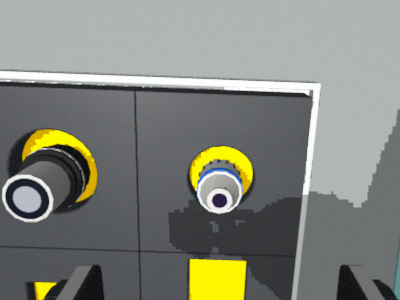

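Objective is upright in its recess, with its top at (319,261) in the full frame against a predicted (322,257). On to the cube.

Converted, 0.037 m / 0.3 = 0.1233, 0.033 m / 0.3 = 0.11.

```bash
echo '[[[0.01,0.11,0,0,0,0,0.085],[0.01,0.1233,0,0,0,0,0.085],[0.01,0.1233,0,0,0,0,0.085],[0.01,0.1233,0,0,0,0,0.085],[0.01,0.1233,0,0,0,0,0.085]]]' | python3 -m pendant  | grep -E "pos"
echo '[[[0.01,0.1233,0,0,0,0,0.085],[0.01,0.1233,0,0,0,0,0.085],[0.01,0.1233,0,0,0,0,0.085],[0.01,0.1233,0,0,0,0,0.085],[0.01,0.1233,0,0,0,0,0.085]]]' | python3 -m pendant  | grep -E "pos"
echo '[[[0,0,0,0,0,0,0.085],[0,0,0,0,0,0,0.085],[0,0,0,0,0,0,0.085]]]' | python3 -m pendant  | grep -E "pos"
python3 - <<'E'
from h import *
f=arm.grab_frame("wrist");cv2.imwrite("pics/w7.png",cv2.resize(f["color"][100:340,200:480,::-1],(700,600)))
print(proj(f,[.4396,.2504,.038]))
b=max(blobs(mask(f,(50,120,60),(75,255,255)),200),key=len); c=cv2.fitEllipse(b)[0]; print(c,ray(f,[c],.038)[0].round(4))
go(ray(f,[c],.038)[0],np.pi/2)
E
```

```text
position: [0.4545, 0.0641, 0.1705]
position: [0.4394, 0.2494, 0.1705]
position: [0.4394, 0.2469, 0.1699]
[327.11021345 238.39413197]
(327.03076171875, 239.8914337158203) [0.4406 0.2504 0.038 ]
pos [0.4394 0.2466 0.1699] tool move [-0.0012  0.0038  0.1319]
tool y yaw 1.569 j6 0.513
rz about tool z: -0.001
```

View pics/w7.png

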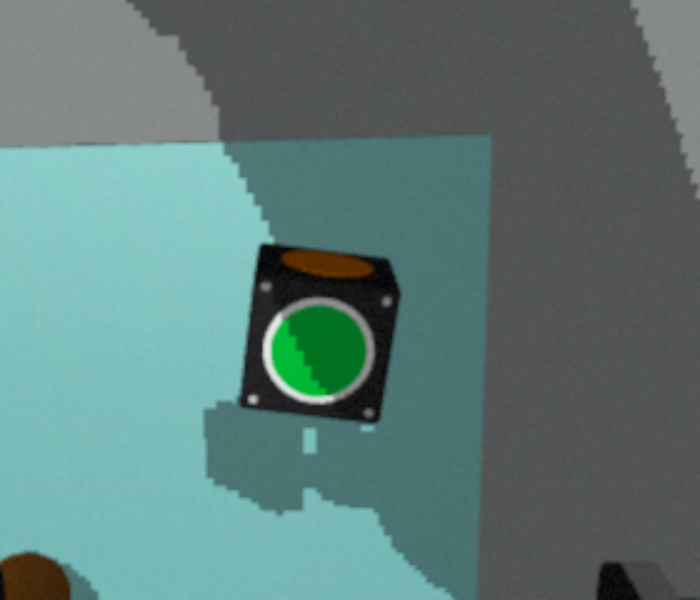

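Crop of the cube shows its screws at (266,286), (387,300), (253,399) and (368,412). The orange glass faces −x, so I grip along y with a small turn.

```bash
python3 - <<'E'
from h import *
f=arm.grab_frame("wrist")
p=ray(f,np.array([[266,286],[387,300],[253,399],[368,412]])*0.4+[200,100],.038)
print(p.mean(0).round(4),[np.arctan2(*(v[:2][::-1])).round(3) for v in (p[1]-p[0],p[3]-p[2])],[ (np.arctan2(*(v[:2][::-1]))+np.pi/2).round(3) for v in (p[2]-p[0],p[3]-p[1])])
go([.4408,.2505,.035],np.pi/2-0.11)
E
```

```text
[0.4409 0.2504 0.038 ] [np.float64(1.451), np.float64(1.449)] [np.float64(1.448), np.float64(1.434)]
pos [0.4395 0.2466 0.1699] tool move [-0.0013  0.004   0.1349]
tool y yaw 1.569 j6 0.513
rz about tool z: 0.108
```

Converted, 0.03 m / 0.3 = 0.1, 0.02 m / 0.3 = 0.0667, 0.122 rad / 1.0472 = 0.1165.

```bash
echo '[[[-0.0043,0.0133,0,0,0,0.1165,0.085],[0,0,0.1,0,0,0,0.085],[0,0,0.1,0,0,0,0.085],[0,0,0.1,0,0,0,0.085],[0,0,0.0667,0,0,0,0.085]]]' | python3 -m pendant | grep pos
echo '[[[0,0,0.0467,0,0,0,0.085],[0,0,0.02,0,0,0,0.085],[0,0,0,0,0,0,0.085],[0,0,0,0,0,0,0.085]]]' | python3 -m pendant | grep -E "pos|ft"
python3 - <<'E'
from h import *
go([0.4408,0.2505,0.035],1.447)
E
```

```text
position: [0.4401, 0.25, 0.0581]
position: [0.4415, 0.2516, 0.0405]
ft_force: [-0.1, -0.2, 0.7]
pos [0.4415 0.2516 0.0405] tool move [ 0.0005 -0.0012  0.0055]
tool y yaw 1.448 j6 0.641
rz about tool z: 0.001
```

Converted, 0.005 m / 0.3 = 0.0167, -0.0012 m / 0.3 = -0.004.

```bash
echo '[[[0.0017,-0.004,0.0167,0,0,0,0.085],[0,0,0,0,0,0,0.07],[0,0,0,0,0,0,0.05],[0,0,0,0,0,0,0.03],[0,0,0,0,0,0,0.03]]]' | python3 -m pendant 35 | grep -E "pos|ft|width"
echo '[[[0,0,0,0,0,0,0.03],[0,0,0,0,0,0,0.03],[0,0,0,0,0,0,0.03],[0,0,0,0,0,0,0.03]]]' | python3 -m pendant 
echo '[[[0,0,-0.0333,0,0,0,0.03],[0,0,-0.1,0,0,0,0.03],[0,0,-0.1,0,0,0,0.03],[0,0,-0.1,0,0,0,0.03],[0,0,-0.1167,0,0,0,0.03]]]' | python3 -m pendant | grep -E "pos|ft|width"
echo '[[[0,0,0,0,0,-0.0812,0.03],[0,0,0,0,0,0,0.03],[0,0,0,0,0,0,0.03],[0,0,0,0,0,0,0.03]]]' | python3 -m pendant 
python3 - <<'E'
from h import *
go([0.575,-0.231,0.17],1.531)
E
```

```text
position: [0.4405, 0.2509, 0.0352]
ft_force: [0.6, 0.5, 1.9]
width: 0.0368
clock: 21.1
position: [0.4405, 0.2509, 0.0352]
tool_rot: [0.191, 3.135, 0.001]
ft_force: [-0.4, -0.3, 5.5]
width: 0.0375
grasp_force: 36.7
position: [0.4391, 0.25, 0.1705]
ft_force: [0.8, 1.0, -0.1]
width: 0.0374
clock: 22.0
position: [0.4393, 0.2501, 0.1688]
tool_rot: [-0.06, -3.139, 0.002]
ft_force: [0.2, -0.0, -1.9]
width: 0.0371
grasp_force: 36.0
pos [0.4393 0.2501 0.1688] tool move [-0.154  -0.4756 -0.0009]
tool y yaw 1.533 j6 0.556
rz about tool z: 0.002
```

Units first: shifts go in shares of 0.3 m and turns go in shares of 60 degrees. So -0.034 m / 0.3 = -0.1133, -0.011 m / 0.3 = -0.0367.

```bash
echo '[[[-0.0367,-0.1133,0,0,0,0,0.03],[-0.0367,-0.1133,0,0,0,0,0.03],[-0.0367,-0.1133,0,0,0,0,0.03],[-0.0367,-0.1133,0,0,0,0,0.03],[-0.0367,-0.1133,0,0,0,0,0.03]]]' | python3 -m pendant | grep pos
echo '[[[-0.0367,-0.1133,0,0,0,0,0.03],[-0.0367,-0.1133,0,0,0,0,0.03],[-0.0367,-0.1133,0,0,0,0,0.03],[-0.0367,-0.1133,0,0,0,0,0.03],[-0.0367,-0.1133,0,0,0,0,0.03]]]' | python3 -m pendant | grep pos
echo '[[[-0.0367,-0.1133,0,0,0,0,0.03],[-0.0367,-0.1133,0,0,0,0,0.03],[-0.0367,-0.1133,0,0,0,0,0.03],[-0.0367,-0.1133,0,0,0,0,0.03],[0,0,0,0,0,0,0.03]]]' | python3 -m pendant | grep pos
echo '[[[0,0,0,0,0,0,0.03],[0,0,0,0,0,0,0.03],[0,0,0,0,0,0,0.03]]]' | python3 -m pendant | grep -E "pos|width"
python3 - <<'E'
from h import *
go([0.575,-0.231,0.055],1.531)
f=arm.grab_frame("wrist");cv2.imwrite("pics/w8.png",f["color"][:,:,::-1])
E
```

```text
position: [0.4883, 0.0772, 0.1689]
position: [0.537, -0.0946, 0.1687]
position: [0.5772, -0.2349, 0.1683]
position: [0.5759, -0.2295, 0.1695]
width: 0.0373
pos [ 0.5759 -0.2295  0.1695] tool move [ 0.0007 -0.0016  0.1145]
tool y yaw 1.535 j6 -0.343
rz about tool z: 0.004
```

View pics/w8.png

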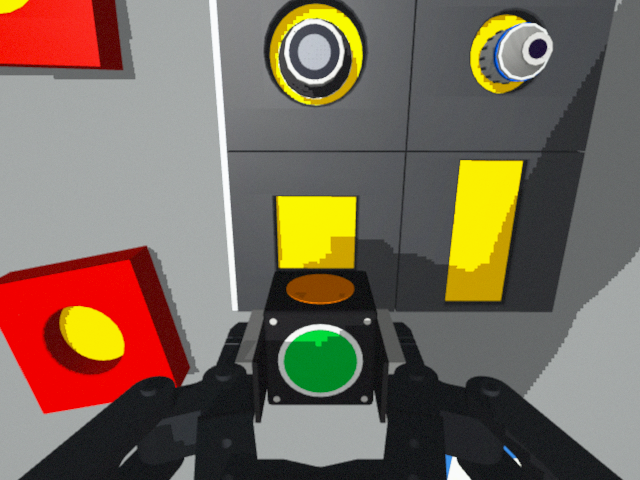

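Cube is held square over the square recess (278–356, 196–268), and the eyepiece and objective are both seated. Lowering.

Converted, 0.03 m / 0.3 = 0.1, 0.025 m / 0.3 = 0.0833, 0.004 rad / 1.0472 = 0.0038.

```bash
echo '[[[0.0023,-0.0053,0.0833,0,0,0.0038,0.03],[0,0,0.1,0,0,0,0.03],[0,0,0.0833,0,0,0,0.03],[0,0,0.05,0,0,0,0.03],[0,0,0.03,0,0,0,0.03]]]' | python3 -m pendant | grep -E "pos|ft"
echo '[[[0,0,0.0067,0,0,0,0.03],[0,0,0.0033,0,0,0,0.03],[0,0,0,0,0,0,0.03]]]' | python3 -m pendant  | grep -E "pos|ft"
echo '[[[0,0,0.0067,0,0,0,0.03],[0,0,0,0,0,0,0.03],[0,0,0,0,0,0,0.03]]]' | python3 -m pendant  | grep -E "pos|ft"
echo '[[[0,0,0.005,0,0,0,0.03],[0,0,0,0,0,0,0.03],[0,0,0,0,0,0,0.03]]]' | python3 -m pendant  | grep -E "pos|ft"
```

```text
position: [0.5747, -0.231, 0.0644]
ft_force: [-1.4, 0.3, 0.1]
position: [0.5765, -0.2324, 0.0638]
ft_force: [0.6, -0.3, -0.2]
position: [0.5759, -0.2324, 0.0612]
ft_force: [-0.9, -0.6, 0.5]
position: [0.5756, -0.2323, 0.0592]
ft_force: [-0.2, -0.1, -0.4]
```

Converted, 0.002 m / 0.3 = 0.0067.

```bash
echo '[[[0,0,0.0067,0,0,0,0.03],[0,0,0,0,0,0,0.03],[0,0,0,0,0,0,0.03]]]' | python3 -m pendant  | grep -E "pos|ft"
echo '[[[0,0,0.005,0,0,0,0.03],[0,0,0,0,0,0,0.03],[0,0,0,0,0,0,0.03]]]' | python3 -m pendant  | grep -E "pos|ft"
echo '[[[0,0,0.0033,0,0,0,0.03],[0,0,0,0,0,0,0.03],[0,0,0,0,0,0,0.03]]]' | python3 -m pendant  | grep -E "pos|ft"
```

```text
position: [0.5756, -0.2323, 0.0572]
ft_force: [-0.4, 0.7, -1.2]
position: [0.5757, -0.2323, 0.0557]
ft_force: [0.5, -0.5, -0.4]
position: [0.5759, -0.2324, 0.0553]
ft_force: [-0.6, 0.2, 2.9]
```

Converted, -0.045 m / 0.3 = -0.15, -0.04 m / 0.3 = -0.1333.

```bash
echo '[[[0,0,0,0,0,0,0.03],[0,0,0,0,0,0,0.04],[0,0,0,0,0,0,0.05],[0,0,0,0,0,0,0.06],[0,0,0,0,0,0,0.07]]]' | python3 -m pendant  | grep -E "pos|ft|width"
echo '[[[0,0,0,0,0,0,0.085],[0,0,-0.0333,0,0,0,0.085],[0,0,-0.1,0,0,0,0.085],[0,0,-0.1333,0,0,0,0.085],[0,0,-0.15,0,0,0,0.085]]]' | python3 -m pendant  | grep -E "pos|ft|width"
echo '[[[0,0,0,0,0,0,0.085],[0,0,0,0,0,0,0.085]]]' | python3 -m pendant  | grep -E "pos"
python3 - <<'E'
from h import *
f=arm.grab_frame("wrist"); cv2.imwrite("pics/w9.png",f["color"][100:400,150:550,::-1])
b=max(blobs(mask(f,(50,120,60),(75,255,255)),200),key=len); c=cv2.fitEllipse(b)[0]; print(c,ray(f,[c],.058)[0].round(4))
go([0.605,0.250,0.18],1.531)
E
```

```text
position: [0.5757, -0.2323, 0.0546]
ft_force: [-0.4, -0.8, 0.0]
width: 0.0697
position: [0.5749, -0.232, 0.1808]
ft_force: [-0.3, -0.6, 0.6]
width: 0.0851
position: [0.5769, -0.2328, 0.1823]
(320.8492431640625, 239.7935791015625) [ 0.5762 -0.2335  0.058 ]
pos [ 0.5758 -0.2324  0.1805] tool move [-9.400e-03  4.832e-01  3.000e-04]
tool y yaw 1.53 j6 -0.343
rz about tool z: -0.001
```

View pics/w9.png

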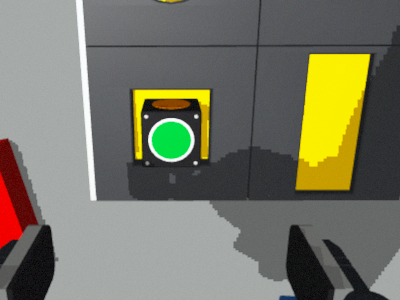

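Cube is seated in the square recess, with its glass at (.576,−.2335) against the nest centre at (.575,−.231). Now the slider.

Converted, 0.038 m / 0.3 = 0.1267, 0.03 m / 0.3 = 0.1.

```bash
echo '[[[0,0.1,0,0,0,0,0.085],[0,0.1267,0,0,0,0,0.085],[0,0.1267,0,0,0,0,0.085],[0,0.1267,0,0,0,0,0.085],[0,0.1267,0,0,0,0,0.085]]]' | python3 -m pendant  | grep -E "pos"
echo '[[[-0.0133,0.1267,0,0,0,0,0.085],[-0.0167,0.1267,0,0,0,0,0.085],[0,0.1267,0,0,0,0,0.085],[0,0.1267,0,0,0,0,0.085],[0,0.1267,0,0,0,0,0.085]]]' | python3 -m pendant  | grep -E "pos"
echo '[[[0,0.1267,0,0,0,0,0.085],[0,0.1267,0,0,0,0,0.085],[0,0.1167,0,0,0,0,0.085]]]' | python3 -m pendant  | grep -E "pos"
echo '[[[0,0,0,0,0,0,0.085],[0,0,0,0,0,0,0.085],[0,0,0,0,0,0,0.085]]]' | python3 -m pendant  | grep -E "pos"
python3 - <<'E'
from h import *
f=arm.grab_frame("wrist");cv2.imwrite("pics/w10.png",cv2.resize(f["color"][130:370,180:500,::-1],(800,600)))
print(proj(f,[.6118,.2548,.018]))
go([0.6118,0.2548,0.03],1.531)
E
```

```text
position: [0.5817, -0.049, 0.178]
position: [0.5986, 0.1403, 0.1779]
position: [0.6032, 0.2512, 0.1777]
position: [0.6037, 0.2487, 0.1786]
[330.69708638 236.35900467]
pos [0.604  0.2485 0.179 ] tool move [-0.0078  0.0068  0.149 ]
tool y yaw 1.529 j6 0.433
rz about tool z: -0.002
```

View pics/w10.png

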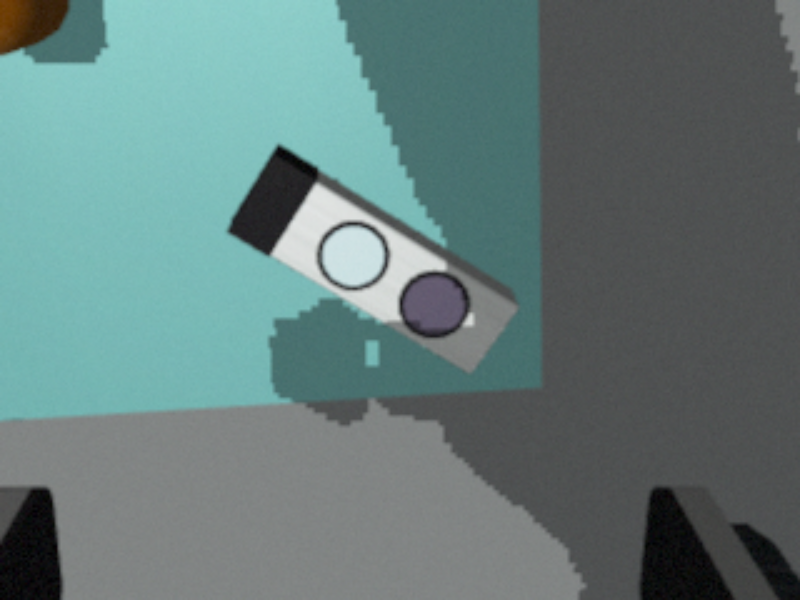

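Slider crop shows top-face corners at about (230,232), (471,373), (517,306) and (279,155), with windows at (353,256) and (435,305).

```bash
python3 - <<'E'
from h import *
f=arm.grab_frame("wrist")
p=ray(f,np.array([[230,232],[471,373],[517,306],[279,155],[353,256],[435,305]])*0.4+[180,130],.018)
n=np.linalg.norm
print(p[:4].mean(0).round(4),n(p[1]-p[0]),n(p[2]-p[1]),n(p[3]-p[0]),[np.arctan2(v[1],v[0]).round(3) for v in (p[1]-p[0],p[2]-p[3],p[5]-p[4])])
a=np.arctan2(*(p[1]-p[0])[:2][::-1])
go(p[:4].mean(0),a+np.pi/2)
E
```

```text
[0.6131 0.2546 0.018 ] 0.08323058323954485 0.02487923951857702 0.026668243904752854 [np.float64(0.972), np.float64(0.951), np.float64(0.97)]
pos [0.6042 0.2484 0.1793] tool move [-0.0088  0.0067  0.1613]
tool y yaw 1.528 j6 0.433
rz about tool z: -1.015
```

Converted, -0.0088 m / 0.3 = -0.0293, 0.0067 m / 0.3 = 0.0223, -0.144 rad / 1.0472 = -0.1375.

```bash
echo '[[[-0.0293,0.0223,0,0,0,0,0.085],[0,0,0,0,0,-0.1375,0.085],[0,0,0,0,0,-0.1375,0.085],[0,0,0,0,0,-0.1375,0.085],[0,0,0,0,0,-0.1375,0.085]]]' | python3 -m pendant  | grep -E "pos"
echo '[[[0,0,0.1,0,0,-0.1375,0.085],[0,0,0.1,0,0,-0.1375,0.085],[0,0,0.1,0,0,-0.1375,0.085],[0,0,0.0667,0,0,0,0.085],[0,0,0,0,0,0,0.085]]]' | python3 -m pendant  | grep -E "pos"
echo '[[[0,0,0,0,0,0,0.085],[0,0,0,0,0,0,0.085]]]' | python3 -m pendant  | grep -E "pos"
python3 - <<'E'
from h import *
go([0.6131,0.2546,0.029],.966+np.pi/2)
f=arm.grab_frame("wrist"); cv2.imwrite("pics/w11.png",f["color"][:,:,::-1])
E
```

```text
position: [0.6137, 0.2548, 0.1799]
position: [0.611, 0.2538, 0.0664]
position: [0.6149, 0.2562, 0.0716]
pos [0.6149 0.2562 0.0716] tool move [0.0024 0.0006 0.0426]
tool y yaw 2.537 j6 -0.571
rz about tool z: 0.0
```

View pics/w11.png

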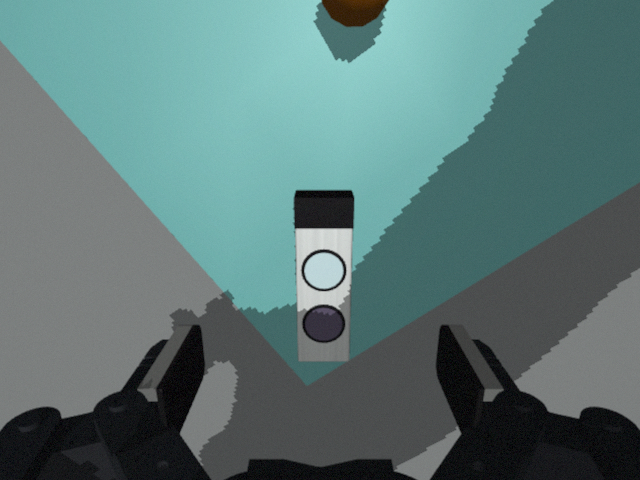

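Slider is aligned with the tool and centred between the fingers (axis column ≈325). Descending to grip.

```bash
echo '[[[0.008,0.002,0.05,0,0,0,0.085],[0,0,0.04,0,0,0,0.085],[0,0,0.0233,0,0,0,0.085],[0,0,0.0133,0,0,0,0.085],[0,0,0,0,0,0,0.085]]]' | python3 -m pendant | grep -E "pos|ft"
echo '[[[0,0,0,0,0,0,0.085],[0,0,0,0,0,0,0.085]]]' | python3 -m pendant  | grep -E "pos"
python3 - <<'E'
from h import *
go([0.6131,0.2546,0.029],.966+np.pi/2)
E
```

```text
position: [0.6114, 0.2545, 0.0312]
ft_force: [-0.2, -0.3, -0.3]
position: [0.6122, 0.2548, 0.0323]
pos [0.6122 0.2548 0.0323] tool move [-0.0003 -0.0009  0.0033]
tool y yaw 2.538 j6 -0.573
rz about tool z: 0.001
```

Converted, 0.003 m / 0.3 = 0.01, -0.001 m / 0.3 = -0.0033.

```bash
echo '[[[0,-0.0033,0.01,0,0,0,0.07],[0,0,0,0,0,0,0.05],[0,0,0,0,0,0,0.035],[0,0,0,0,0,0,0.02],[0,0,0,0,0,0,0.02]]]' | python3 -m pendant 35 | grep -E "pos|ft|width"
echo '[[[0,0,0,0,0,0,0.02],[0,0,0,0,0,0,0.02],[0,0,0,0,0,0,0.02],[0,0,0,0,0,0,0.02]]]' | python3 -m pendant 
echo '[[[0,0,-0.0333,0,0,0,0.02],[0,0,-0.0333,0,0,0,0.02],[0,0,0,0,0,0,0.02]]]' | python3 -m pendant | grep -E "pos|ft|width|grasp"
python3 - <<'E'
from h import *
f=arm.grab_frame("wrist"); cv2.imwrite("pics/w12.png",f["color"][:,:,::-1])
E
```

```text
position: [0.6128, 0.2541, 0.0291]
ft_force: [0.8, -0.7, 0.2]
width: 0.0248
clock: 31.95
position: [0.6128, 0.2541, 0.029]
tool_rot: [-1.46, 2.781, -0.0]
ft_force: [-0.1, -0.7, 1.8]
width: 0.0244
grasp_force: 34.6
position: [0.6138, 0.2546, 0.0509]
ft_force: [-0.9, 0.7, -0.3]
width: 0.025
grasp_force: 34.4
```

View pics/w12.png

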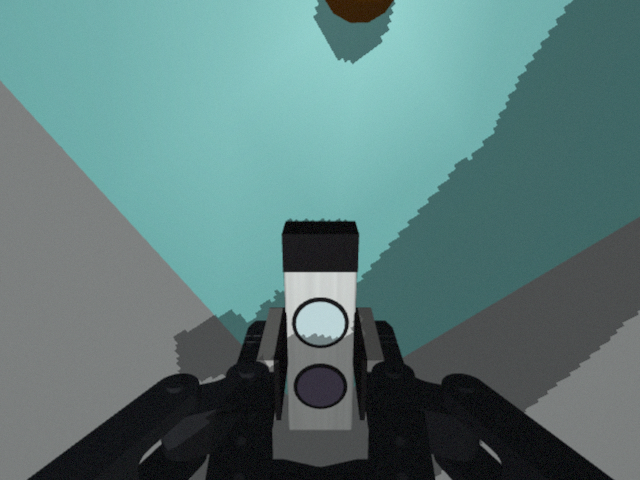

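Slider is gripped level between the pads. I've now viewed 16 pictures, two over the limit of 14, so I'll check the rest numerically and view no more.

Converted, -0.03 m / 0.3 = -0.1, -0.02 m / 0.3 = -0.0667.

```bash
echo '[[[0,0,-0.0667,0,0,0,0.02],[0,0,-0.1,0,0,0,0.02],[0,0,-0.1,0,0,0,0.02],[0,0,-0.1,0,0,0,0.02],[0,0,-0.0333,0,0,0,0.02]]]' | python3 -m pendant | grep -E "pos|width"
echo '[[[0,0,0,0,0,0.0955,0.02],[0,0,0,0,0,0.1337,0.02],[0,0,0,0,0,0.1337,0.02],[0,0,0,0,0,0.1337,0.02],[0,0,0,0,0,0.1337,0.02]]]' | python3 -m pendant | grep -E "pos|width"
echo '[[[0,0,0,0,0,0.1337,0.02],[0,0,0,0,0,0.1337,0.02],[0,0,0,0,0,0.063,0.02],[0,0,0,0,0,0,0.02],[0,0,0,0,0,0,0.02]]]' | python3 -m pendant | grep -E "pos|width"
python3 - <<'E'
from h import *
go([0.579,-0.121,0.17],1.531)
E
```

```text
position: [0.6142, 0.2547, 0.1723]
width: 0.0247
position: [0.6119, 0.2538, 0.1673]
width: 0.0248
position: [0.6121, 0.2539, 0.1678]
width: 0.0246
pos [0.6121 0.2539 0.1678] tool move [ 0.019  -0.3759 -0.0019]
tool y yaw 1.533 j6 0.431
rz about tool z: 0.002
```

Converted, -0.035 m / 0.3 = -0.1167, -0.025 m / 0.3 = -0.0833.

```bash
echo '[[[0.0117,-0.0833,0,0,0,0,0.02],[0.0117,-0.1167,0,0,0,0,0.02],[0.01,-0.1167,0,0,0,0,0.02],[0.01,-0.1167,0,0,0,0,0.02],[0.01,-0.1167,0,0,0,0,0.02]]]' | python3 -m pendant | grep -E "pos"
echo '[[[0.01,-0.1167,0,0,0,0,0.02],[0,-0.1167,0,0,0,0,0.02],[0,-0.1167,0,0,0,0,0.02],[0,-0.1167,0,0,0,0,0.02],[0,-0.1167,0,0,0,0,0.02]]]' | python3 -m pendant | grep -E "pos"
echo '[[[0,-0.0867,0,0,0,0,0.02],[0,-0.0333,0,0,0,0,0.02],[0,0,0,0,0,0,0.02],[0,0,0,0,0,0,0.02],[0,0,0,0,0,0,0.02]]]' | python3 -m pendant | grep -E "pos|width"
python3 - <<'E'
from h import *
go([0.579,-0.121,0.054],1.531)
f=arm.grab_frame("wrist")
for b in blobs(mask(f,(22,120,40),(35,255,255)),400):
    print(b.min(0),b.max(0),ray(f,[(b.min(0)+b.max(0))/2],.028)[0].round(4))
E
```

```text
position: [0.5897, 0.0886, 0.1685]
position: [0.58, -0.0864, 0.1686]
position: [0.5789, -0.1196, 0.1687]
width: 0.025
pos [ 0.5789 -0.1196  0.1687] tool move [-0.0002 -0.0014  0.1147]
tool y yaw 1.534 j6 -0.167
rz about tool z: 0.003
[110 198] [194 270] [ 0.5747 -0.2333  0.028 ]
[285 162] [350 221] [ 0.55   -0.1211  0.028 ]
[281  15] [353  94] [ 0.4689 -0.1182  0.028 ]
[97  4] [174 106] [ 0.4652 -0.2244  0.028 ]
```

Converted, 0.03 m / 0.3 = 0.1, 0.025 m / 0.3 = 0.0833, 0.003 rad / 1.0472 = 0.0029.

```bash
echo '[[[0,-0.0053,0.0833,0,0,0.0029,0.02],[0,0,0.1,0,0,0,0.02],[0,0,0.0833,0,0,0,0.02],[0,0,0.05,0,0,0,0.02],[0,0,0.0267,0,0,0,0.02]]]' | python3 -m pendant | grep -E "pos|ft"
echo '[[[0,0,0.0067,0,0,0,0.02],[0,0,0.0033,0,0,0,0.02],[0,0,0,0,0,0,0.02]]]' | python3 -m pendant  | grep -E "pos|ft"
echo '[[[0,0,0.0067,0,0,0,0.02],[0,0,0,0,0,0,0.02],[0,0,0,0,0,0,0.02]]]' | python3 -m pendant  | grep -E "pos|ft"
echo '[[[0,0,0.005,0,0,0,0.02],[0,0,0,0,0,0,0.02],[0,0,0,0,0,0,0.02]]]' | python3 -m pendant  | grep -E "pos|ft"
```

```text
position: [0.5778, -0.1212, 0.0641]
ft_force: [-1.1, 0.5, -0.5]
position: [0.5797, -0.1225, 0.0637]
ft_force: [-0.1, -0.4, -0.4]
position: [0.579, -0.1226, 0.0611]
ft_force: [-0.2, -0.5, 0.2]
position: [0.5788, -0.1225, 0.0592]
ft_force: [0.4, -0.2, 0.0]
```

Converted, 0.002 m / 0.3 = 0.0067.

```bash
echo '[[[0,0,0.0067,0,0,0,0.02],[0,0,0,0,0,0,0.02],[0,0,0,0,0,0,0.02]]]' | python3 -m pendant  | grep -E "pos|ft"
echo '[[[0,0,0.005,0,0,0,0.02],[0,0,0,0,0,0,0.02],[0,0,0,0,0,0,0.02]]]' | python3 -m pendant  | grep -E "pos|ft"
echo '[[[0,0,0.0033,0,0,0,0.02],[0,0,0,0,0,0,0.02],[0,0,0,0,0,0,0.02]]]' | python3 -m pendant  | grep -E "pos|ft"
```

```text
position: [0.5787, -0.1225, 0.0572]
ft_force: [-0.3, -0.2, -0.7]
position: [0.5788, -0.1225, 0.0557]
ft_force: [0.3, -0.8, -0.4]
position: [0.5788, -0.1225, 0.0548]
ft_force: [-0.1, -0.8, 0.2]
```

Converted, 0.0008 m / 0.3 = 0.0027.

```bash
echo '[[[0,0,0.0027,0,0,0,0.02],[0,0,0,0,0,0,0.02],[0,0,0,0,0,0,0.02]]]' | python3 -m pendant  | grep -E "pos|ft"
echo '[[[0,0,0.002,0,0,0,0.02],[0,0,0,0,0,0,0.02],[0,0,0,0,0,0,0.02]]]' | python3 -m pendant  | grep -E "pos|ft"
```

```text
position: [0.5789, -0.1225, 0.054]
ft_force: [0.3, 0.2, -1.4]
position: [0.5789, -0.1225, 0.054]
ft_force: [-1.6, 0.2, 5.2]
```

Converted, -0.0006 m / 0.3 = -0.002.

```bash
echo '[[[0,0,-0.002,0,0,0,0.02],[0,0,0,0,0,0,0.03],[0,0,0,0,0,0,0.04],[0,0,0,0,0,0,0.06],[0,0,0,0,0,0,0.07]]]' | python3 -m pendant  | grep -E "pos|ft|width"
echo '[[[0,0,0,0,0,0,0.085],[0,0,-0.0333,0,0,0,0.085],[0,0,-0.1,0,0,0,0.085],[0,0,-0.1333,0,0,0,0.085],[0,0,-0.15,0,0,0,0.085]]]' | python3 -m pendant  | grep -E "pos|ft|width"
echo '[[[0,0,0,0,0,0,0.085],[0,0,0,0,0,0,0.085],[0,0,0,0,0,0,0.085]]]' | python3 -m pendant  | grep -E "pos|clock"
python3 - <<'E'
from h import *
f=arm.grab_frame("wrist")
g=cv2.inRange(cv2.cvtColor(f["color"],cv2.COLOR_RGB2HSV),(0,0,115),(180,60,255)); g[320:]=0
for b in blobs(g,60):
    r=cv2.minAreaRect(b); q=ray(f,[r[0]],.043)[0]
    if abs(q[0]-.58)<.06 and abs(q[1]+.12)<.04: print("slider part",np.round(r[0]),np.round(r[1]),q.round(4))
for b in blobs(mask(f,(22,120,40),(35,255,255)),60):
    print("yellow",b.min(0),b.max(0),ray(f,[b.min(0),b.max(0)],.03).round(4).tolist())
w=ray(f,[proj(f,[.579,-.1215,.043])],.043); print(proj(f,[.579,-.1215,.043]))
t=arm.grab_frame("top")
for b in blobs(mask(t,(5,120,50),(20,255,255)),40)+blobs(mask(t,(100,120,60),(120,255,255)),200): print("oil/box px",b.mean(0).round(1))
t0=cv2.cvtColor(cv2.imread("pics/top0.png"),cv2.COLOR_BGR2RGB); t={"color":t0}
for b in blobs(mask(t,(5,120,50),(20,255,255)),40)+blobs(mask(t,(100,120,60),(120,255,255)),200): print("before",b.mean(0).round(1))
E
```

```text
position: [0.5788, -0.1225, 0.0538]
ft_force: [-0.0, -0.9, 0.0]
width: 0.0676
position: [0.5779, -0.1223, 0.18]
ft_force: [2.0, -0.0, 0.5]
width: 0.0852
clock: 39.55
position: [0.578, -0.1223, 0.1783]
slider part [319. 247.] [98. 39.] [ 0.5853 -0.124   0.043 ]
slider part [260. 166.] [46. 23.] [ 0.5306 -0.1588  0.043 ]
yellow [121 197] [202 266] [[0.5487, -0.2557, 0.03], [0.6005, -0.2081, 0.03]]
yellow [290 161] [353 297] [[0.5297, -0.1409, 0.03], [0.6293, -0.1015, 0.03]]
yellow [286  20] [356  96] [[0.4478, -0.1379, 0.03], [0.4916, -0.0974, 0.03]]
yellow [109  11] [184 108] [[0.4387, -0.2408, 0.03], [0.4941, -0.2051, 0.03]]
[322.89735549 237.90813135]
oil/box px [227.7 248.1]
before [227.7 248.1]
before [339.1 143.5]
```

```bash
python3 - <<'E'
from h import *
for n in("top","scene"):
    a={"color":cv2.cvtColor(cv2.imread(f"pics/{n}0.png"),cv2.COLOR_BGR2RGB)}; b=arm.grab_frame(n)
    for k in (a,b): print(n,[(x.min(0).tolist(),x.max(0).tolist(),cv2.contourArea(x)) for x in blobs(mask(k,(100,120,20),(125,255,255)),40)])
print(arm.read_state()["ft_force"],arm.read_state()["width"])
E
```

```text
top [([317, 125], [361, 165], 1403.0)]
top [([317, 125], [330, 161], 196.0)]
scene [([227, 328], [307, 401], 3820.5), ([0, 14], [34, 74], 1306.5), ([0, 0], [9, 14], 84.5)]
scene [([227, 328], [307, 401], 3819.5), ([0, 0], [34, 74], 1575.0)]
[-0.62345262  0.14503378  0.3866681 ] 0.08493198672249697
```

The slide box and oil bottle haven't moved (the box is only partly hidden by the arm in the top view), so I'm handing in.

```bash
python3 -c "
from rig import arm
print(arm.hand_in())"
```

```text
the job is handed in; nothing more can be done
None
```

All four accessories are in their own nests, released, with the oil bottle and slide box unmoved, and the job is handed in at about 40 s (no verdict printed); I viewed 16 pictures against the limit of 14, so the slider's final seating was checked only by measurement.

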